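# Lock the tray stop of a film-sealing station with its index plunger

## Task

Set up the film-sealing station for the white tray that lies loose in it: pull up the black index knob, slide the stop over so that its sprung pad pushes the tray home against the fixed end fence, and let the knob go so that the pin drops fully down into the middle hole of the index strip (green mark), which locks the stop there. Feel for the hole gently: never force the pin down on the strip or sideways when it is caught, do not squeeze the tray, and leave the things standing around alone.

Things in the scene. Friction and masses are not known exactly. Their poses are not given: they have to be found in the camera images.
- station: Film-sealing station, white housing, steel deck 30 mm up, fixed. Origin on the worktop; x = depth (-90 to +100 mm), y = the way the stop slides in (-190 to +240 mm), z up. Along x = -52 mm runs the rail: two rods with the index strip between them. Tray bed: centre line x = +34 mm, plate 32 mm up. Behind the fence, at y = 183 to 241 mm, a film roll, top 93 mm up.
- fence_face (a point): Middle of the face of the fixed aluminium end fence (station y = +150 mm), against which the tray must stand.
- carriage (a joint): Travel (m) of the stop carriage along the rail in station +y: 0 right out, 0.150 end. Knob and pin are at station x = -52 mm, y = -142 mm + travel. Sliding friction 3 N. It starts at 0 to 0.016 with the pin down in the strip's long loading slot, whose end stops the pin at 0.017 to 0.037.
- mid_hole (a point): Nominal place of the middle index hole (green mark) on top of the strip: travel 0.104. The blue hole is at 0.058, the yellow at 0.150 (out of reach with this tray). The strip is clamped through slots: slot and holes are all shifted together by an unknown -10 to +10 mm along y, not shown here, so feel for the hole. It takes the 8 mm pin with 0.75 mm spare either side; 36 mm of solid strip lie between holes.
- plunger (a joint): Height (m) of the plunger (knob and pin, straight up together) above its seated place: 0 = pin fully down in a hole or slot, about 0.0075 = pin standing on the solid strip, 0.011 = pulled right up. A spring drives it down with 6 N at the bottom, 9 N at the top; it is damped and drops in about 0.1 s.
- knob (a point): Grasp point of the round black plunger knob, on its vertical axis; moves with it. Knob 27 mm in diameter (29 mm at the top rim), from 13 mm below this point to 14 mm above. 100 mm above the worktop when the plunger is down. Below the knob: a 16 mm barrel, then the carriage block, whose flat top (56 x 54 mm) is 35 mm below the seated point.
- pin: The index pin, 8 mm thick steel, on the knob's axis under the carriage; origin on the pin's axis, at worktop height when the pin is seated (not at its tip); axes as the station's. More than 20 N on it bends it.
- pad_face (a point): Middle of the face of the stop's rubber pad (86 mm wide, 30 mm tall), on the stop arm 47.5 mm ahead (station +y) of the knob's axis. The pad gives way on springs by up to 25 mm, with 1 N at first and 0.1 N more per mm.
- pad: The same sprung pad, as a solid. Origin on the knob's axis at worktop height while the springs are extended, axes as the station's. It touches the tray.
- tray_centre (a point): Centre, half-way up, of the white ribbed food tray: 104 (x) x 153 (y) x 49 mm tall, about 60 g, loose on the sealing plate between low side guides, 6 to 22 mm short of the fence at the start. Home against the fence it is at station y = +73.5 mm. More than 10 N from the pad squashes it.
- tray: The same tray, origin at the centre of its underside, z up.
- tin: Food tin, 86 mm in diameter, 40 mm tall, on the worktop off the right end of the station. Leave alone.
- bottle: Brown sauce bottle with a yellow cap, 63 mm in diameter, 154 mm tall, on the worktop behind the tray bed. Leave alone.
- sticks: Pair of wooden chopsticks, 198 mm long, lying on the worktop along the station's front. Leave alone.
- lid: Clear flat snap lid, 144 x 154 mm, 5 mm thick, lying on the worktop farther to the right. Leave alone.

How it is judged:
On the way, in this order (a step that is already met when the one before it is completed fails the run):
1. the knob is pulled up so that the pin is out of the loading slot, before the stop has left the slot (value of joint plunger above 0.007 m and value of joint carriage below 0.039 m), for 0.1 s.
2. the stop is slid past the first hole with the pin up (value of joint plunger above 0.005 m and value of joint carriage above 0.071 m), for 0.1 s.
At the end, for the whole second after the job is handed in: The pin is fully down (plunger within 2 mm of its seated place) in the middle hole (carriage travel between 91 and 117 mm), the tray lies flat on the sealing plate (tilt under 0.08 rad) at rest, home against the fence within 3 mm (value of joint plunger below 0.002 m and value of joint carriage between 0.091 and 0.117 m and y of tray_centre in the frame of station above 0.0705 m and angle between tray's own z axis and vertical below 0.08 rad and z of tray_centre in the frame of station between 0.05 and 0.062 m and linear speed of tray below 0.01 m/s); the robot touches nothing.
It fails at once if the index pin is loaded with more than 20 N (forced down on the strip, or dragged while caught in the slot or a hole) (contact force between pin and anything else above 20 N).
It fails at once if the pad squeezes the tray with more than 10 N (contact force between pad and tray above 10 N).
It fails at once if the tin, sauce bottle, chopsticks or lid round the station is moved by more than 15 mm (distance of any of tin, bottle, sticks, lid from where it was at the start of the episode above 0.015 m).
It fails at once if the tray is tipped by more than 0.3 rad (angle between tray's own z axis and vertical above 0.3 rad).
It also fails if it takes over 42 s, if anything falls off the work surface, if the arm or the gripper's body presses on something with over 40 N, if the wrist force passes 120 N, or if a joint passes its speed limit or range.

## Robot

A 6-joint arm with a two-finger parallel gripper is mounted at the origin on a cart in front of the work surface, level with it; the furniture and walls round the work are solid. World frame = base frame: x ahead of the robot, y to its left, z up, the work surface at z = 0. Lengths are in m, angles in rad, forces in N, time in s.
With the tool pointing down it reaches from about 0.375 to 0.975 m from the base axis. Payload 3.8 kg.
Tool frame: the origin (TCP) lies on the centre line of the jaws, within the pads' length; the fingertips stand 14 mm ahead of it and the grasp point (between the pads) lies 5 mm behind it; z points along the fingers, y is the line along which they close (so a half turn about z gives the same grasp; the last joint's range is limited). The gripper opens to 85 mm and grips with 20 to 120 N. Pads are 22 mm wide; open, the fingers measure 114 mm over their backs; the gripper's body (76 mm by 85 mm) begins 54 mm behind the grasp point. The pads swing forward as they close: fully open they stand 13 mm farther back than shut.
Start: joints at [-1.289, 0.264, 1.604, -0, 1.274, -0.037], TCP at [0.212, -0.641, 0.245] pointing down, gripper open.
Joint ranges: [-2.63, 2.63], [-0.94, 2.18], [0.31, 2.57], [-1.31, 4.45], [0, 2.66], [-2.55, 2.55]. Speed limits (rad/s): [2.57, 2.57, 3.14, 3.14, 3.14, 3.14].

## Interface

Orientations are given as a rotation vector (axis times angle).
In Python, from workcell import bot, eyes, spot_in gives the robot as it stands.
- The arm moves only by the tool carry_out, never from a script. Its argument "series" is text: rows parted by semicolons, each of 4 numbers parted by spaces: the shift along the world's x, y, z in m, then the turn about the world's z in degrees. In form: tx ty tz roll; .... A call has 1 to 20 rows; each row shifts and turns the commanded pose from where the row before left it; what a row does not reach is not made up. A row lasts 1/8 s, in which the tool goes at most 62.5 mm and 10.7 degrees, less where a joint would pass 70% of its speed; a pose out of reach is approached as far as the arm can. A call is refused whole if a number of a shift passes 0.0625 or a number of a turn 10.7, either way. A call with a gripper value outside its range is refused whole. "jaw" is the gripper command: -1 is shut, 1 is fully open, values between are in proportion, set as the call begins (left out, the last holds). The fingers move at their own pace and stop on an object; "grip_force" is the grip in N (left out, the last holds). Time passes only in rows, so rows that do not move let the fingers close. It gives the time, the measured TCP pose, the force, the opening and the grip force at its end, in the units of the state.
- bot.read_state(): the state, without advancing time (a new reading comes with each control period).
- eyes.read_camera(name): name is "scene" or "side" or "wrist"; returns (picture, depth): 480x640x3 uint8, blue, green, red; 480x640 float32, m along the optical axis (not along the pixel's ray), 0 where there is no reading.
- eyes.get_calibration(name): a dict with "K" (3x3 intrinsics, pixels), "position" and "rotation" of the camera in the world; the wrist camera has in their place "T_tool_cam" (4x4, takes a point from camera to tool coordinates, whose origin is the TCP and whose axes are the flange's). Camera axes: x right, y down, z forward; pixel columns grow to the right and rows downward; lengths in m; the calibration is good to about 2 mm. A picture is of the moment at which its call begins: read the wrist's pose just before it. get_calibration takes no time and is no camera call.
- bot.finish_job(): hands the job in; it is judged then, once.
Trained networks look in the newest picture that a camera, given by its name, has taken for a name from the list of things; names that differ only in an ending like _2 or _b are one class to them, and where a whole thing is asked for, a point or a joint stands for the part that bears it (a point fixed in the world has none). Each returns a list of dicts, best first, with "score" (0 to 1); they miss things now and then, are a little off and sometimes report something else, mostly with a low value. They report only what shows in the picture. A call takes as long as a camera call.
- spot_in(camera, target): "rect" ([centre column, centre row, width, height] in pixels, round what is visible of it).
The state is a dict: "time": time; "q": joint angles; "joint_vel": joint speeds; "joint_torque": joint torques, N m; "tool_pos": TCP position; "tcp_rot": TCP orientation; "wrist_force": force on the tool from outside, world axes, zero at the start; "torque": the same for the moment, N m; "width": opening from 0.0 (shut) to 1.0 (fully open); "grip_force": force on a finger pad.
Only numpy, scipy, OpenCV 4.12 (cv2) and the standard library are available. Lean on these libraries where they do the work, as an engineer would, in place of code of your own. Each camera call takes 0.05 s, during which the arm holds its last target. There are 200 camera calls.

## Working session

There is one attempt and no reset: what is moved stays moved. The work goes in short steps, Python scripts to look and compute and a tool call to move; the robot and the scene stay as the last step left them, time stands still between calls to the robot, and variables do not carry over. Pictures are saved under pics/ and viewed, at most 10 in all, crops included, and the job is handed in when it is done.

Besides the shell and the picture viewer there is one more tool, called as name(argument=value, ...), one argument or row to a line, values as JSON. carry_out: Moves the arm, as the interface text tells. Its arguments: {"type":"object","properties":{"series":{"type":"string"},"jaw":{"type":"number"},"grip_force":{"type":"number"}},"required":["series"]}

```bash
mkdir -p pics; cat > h.py <<'E'
import numpy as np, cv2
from workcell import bot, eyes, spot_in
from scipy.spatial.transform import Rotation as R
def cam(n,st=None):
    c=eyes.get_calibration(n); K=np.array(c["K"])
    if "T_tool_cam" in c:
        T=np.eye(4);T[:3,:3]=R.from_rotvec(st["tcp_rot"]).as_matrix();T[:3,3]=st["tool_pos"]
        T=T@np.array(c["T_tool_cam"]); return K,T[:3,:3],T[:3,3]
    r=np.array(c["rotation"]); 
    if r.shape!=(3,3): r=R.from_rotvec(r).as_matrix()
    return K,r,np.array(c["position"])
def pt(cm,u,v,d):
    K,r,p=cm; return p+r@(np.linalg.inv(K)@[u,v,1]*d)
E
python3 - <<'E'
from h import *
st=bot.read_state();print({k:np.round(v,3) for k,v in st.items()})
ims=[]
for n in ("scene","side"):
    im,d=eyes.read_camera(n);cm=cam(n,st);ims.append(im)
    np.savez(f"{n}.npz",im=im,d=d)
    print(n,np.round(cm[2],3),np.round(cm[1][:,2],2))
    for t in ("knob","tray","fence_face","station","pad","tin","bottle","sticks"):
        for o in spot_in(n,t)[:1]:
            u,v,w,h=o["rect"]; dd=d[int(v),int(u)]
            print(t,round(o["score"],2),np.round(o["rect"]),np.round(pt(cm,u,v,dd),3))
    cv2.imwrite(f"pics/{n}0.png",im)
E
```

```text
{'time': np.float64(0.0), 'q': array([-1.289,  0.265,  1.605,  0.   ,  1.274, -0.037]), 'joint_vel': array([ 0.001, -0.001,  0.001, -0.   , -0.001, -0.   ]), 'joint_torque': array([-1.0000e-03, -5.1511e+01, -3.6731e+01, -0.0000e+00,  1.3000e-02,
       -0.0000e+00]), 'tool_pos': array([ 0.211, -0.64 ,  0.244]), 'tcp_rot': array([-3.1  , -0.498,  0.   ]), 'wrist_force': array([-0.368, -0.068,  0.595]), 'torque': array([ 0.042, -0.013,  0.008]), 'grip_force': np.float64(0.0), 'width': np.float64(1.0)}
scene [-0.177  0.78   0.935] [ 0.53 -0.49 -0.69]
knob 0.68 [338. 224.  12.  16.] [0.468 0.127 0.11 ]
tray 0.85 [244. 278.  67.  71.] [0.531 0.319 0.036]
fence_face 0.83 [298. 285. 132. 154.] [0.448 0.249 0.036]
station 0.75 [295. 285. 135. 150.] [0.449 0.255 0.038]
pad 0.58 [294. 232.  35.  25.] [0.539 0.182 0.071]
tin 0.6 [352. 214.  34.  39.] [0.532 0.019 0.032]
bottle 0.77 [210. 224.  35.  74.] [0.647 0.312 0.097]
sticks 0.77 [322. 330.  37.  29.] [0.352 0.273 0.004]
side [0.116 0.743 0.728] [ 0.39 -0.62 -0.68]
knob 0.65 [327. 232.  19.  16.] [0.462 0.127 0.109]
tray 0.78 [248. 300.  70.  64.] [0.261 0.595 0.488]
fence_face 0.56 [277. 292. 133. 126.] [0.474 0.297 0.077]
station 0.63 [298. 290. 100. 128.] [0.466 0.238 0.03 ]
pad 0.82 [280. 249.  34.  17.] [0.548 0.181 0.062]
tin 0.89 [325. 222.  37.  29.] [0.525 0.027 0.037]
bottle 0.66 [204. 255.  38.  66.] [0.646 0.308 0.098]
```

```bash
python3 - <<'E'
from h import *
a=[cv2.resize(np.load(f"{n}.npz")["im"][180:400,190:390],(400,440),interpolation=cv2.INTER_CUBIC) for n in("scene","side")]
cv2.imwrite("pics/both.png",np.hstack(a))
E
```

```text
(no output)
```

View pics/both.png

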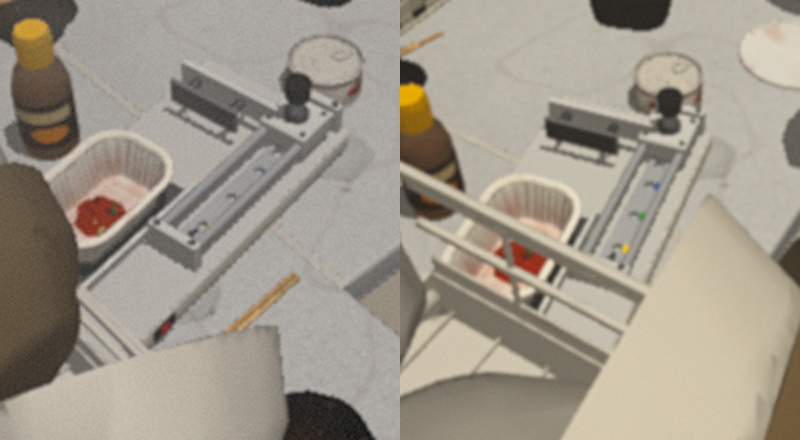

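The pictures show the knob at about (339,225) in scene and at about (325,231) in side. The blue, green and yellow marks run along the strip. Next I triangulate the knob and marks.

```bash
cat >> h.py <<'E'
def tri(obs):
    A=np.zeros((3,3));b=np.zeros(3)
    for (K,r,p),u,v in obs:
        d=r@(np.linalg.inv(K)@[u,v,1]);d/=np.linalg.norm(d);M=np.eye(3)-np.outer(d,d);A+=M;b+=M@p
    x=np.linalg.solve(A,b)
    res=[ (lambda q: np.round((K@q/q[2])[:2]-[u,v],1))(r.T@(x-p)) for (K,r,p),u,v in obs]
    return x,res
E
python3 - <<'E'
from h import *
s,d=cam("scene"),cam("side")
P={}
for n,a,b in(("knob",(338.3,223),(325,231)),("blue",(321,265.5),(318,272.5)),("green",(306.5,278.5),(310.5,288)),("yellow",(291.5,293),(302.5,304))):
    P[n],r=tri([(s,*a),(d,*b)]);print(n,np.round(P[n],4),r)
v=P["yellow"]-P["blue"];print(np.linalg.norm(v),np.degrees(np.arctan2(v[1],v[0])))
v=P["yellow"]-P["knob"];print(np.degrees(np.arctan2(v[1],v[0])))
st=bot.read_state();Rt=R.from_rotvec(st["tcp_rot"]).as_matrix();print(np.round(Rt,2),eyes.get_calibration("wrist")["T_tool_cam"])
E
```

```text
knob [0.4687 0.1255 0.1094] [array([-0. ,  0.5]), array([-0.1, -0.5])]
blue [0.4448 0.1925 0.0538] [array([ 0., -0.]), array([0., 0.])]
green [0.4325 0.2416 0.0603] [array([-0. ,  0.2]), array([ 0. , -0.2])]
yellow [0.4213 0.2885 0.0643] [array([ 0.1, -0.3]), array([-0. ,  0.3])]
0.0993807812805084 103.72283023835394
106.21758756878138
[[ 0.95  0.31  0.  ]
 [ 0.31 -0.95 -0.  ]
 [ 0.    0.   -1.  ]] [[-8.96440585e-04 -9.61326477e-01 -2.75409877e-01  6.91661866e-02]
 [ 9.99999563e-01 -7.88272229e-04 -5.03443195e-04 -1.98940885e-04]
 [ 2.66875316e-04 -2.75410207e-01  9.61326764e-01 -1.28202611e-01]
 [ 0.00000000e+00  0.00000000e+00  0.00000000e+00  1.00000000e+00]]
```

carry_out(
  series="0.0183 0.0547 0 0;0.0183 0.0547 0 0;0.0183 0.0547 0 0;0.0183 0.0547 0 0;0.0183 0.0547 0 0;0.0183 0.0547 0 0;0.0183 0.0547 0 0;0.0183 0.0547 0 0;0.0183 0.0547 0 0;0.0183 0.0547 0 0;0.0183 0.0547 0 0;0.0183 0.0547 -0.01 0;0.0183 0.0547 -0.01 0;0.0183 0.0547 -0.01 0;0 0 0 0;0 0 0 0",
  jaw=0.6,
)

```text
time: 2.9
tool_pos: [0.4675, 0.1247, 0.2152]
tcp_rot: [3.101, 0.5, -0.001]
wrist_force: [-0.1, 0.1, 0.2]
width: 0.801
grip_force: 0.0
```

```bash
python3 - <<'E'
from h import *
st=bot.read_state();im,d=eyes.read_camera("wrist");cm=cam("wrist",st)
np.savez("w1.npz",im=im,d=d,K=cm[0],r=cm[1],p=cm[2])
print(st["time"],st["tool_pos"],st["tcp_rot"],st["wrist_force"],st["width"])
for o in spot_in("wrist","knob")[:2]:
    u,v,w,h=o["rect"];dd=d[int(v),int(u)];print(o,dd,pt(cm,u,v,dd))
cv2.imwrite("pics/w1.png",im)
E
```

```text
2.9 [0.46748915 0.1247295  0.21520184] [ 3.10094561e+00  5.00355090e-01 -1.04231824e-03] [-0.11738234  0.05874065  0.20802679] 0.8006368404564098
{'rect': [327.4, 232.4, 47.1, 47.2], 'score': 0.97} 0.23660946 [0.47791994 0.12197089 0.11447492]
```

View pics/w1.png

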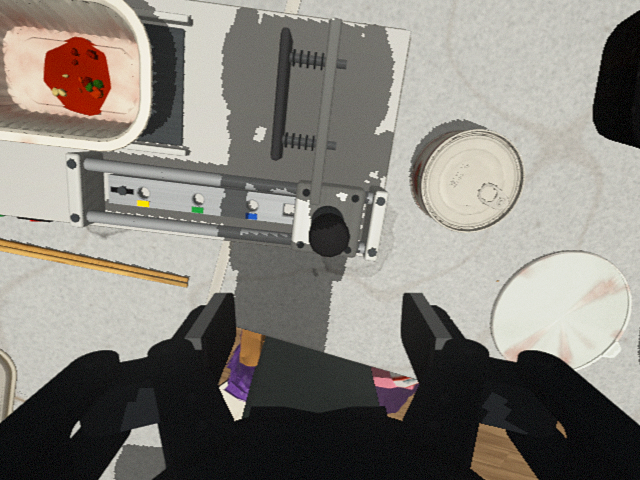

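The wrist picture shows the knob top at about (328,232), the marks at blue (251,216), green (198,210) and yellow (143,203), and the pad bar at about (283,95). The tray is on the left. Next I refine the knob position and the yaw from depth.

```bash
python3 - <<'E'
from h import *
z=np.load("w1.npz");d=z["d"];cm=(z["K"],z["r"],z["p"]);print(cm[0][0,0],cm[2])
V,U=np.mgrid[0:480,0:640]
P=(np.stack([U,V,np.ones_like(U)],-1)@np.linalg.inv(cm[0]).T*d[...,None])@cm[1].T+cm[2]
m=(P[...,2]>.105)&(P[...,2]<.13)&(abs(U-328)<40)&(abs(V-232)<40)
q=P[m];print(len(q),q.mean(0),q.min(0),q.max(0),(q.min(0)+q.max(0))/2)
def pl(u,v,h):
    r=cm[1]@np.linalg.inv(cm[0])@[u,v,1];return cm[2]+r*(h-cm[2][2])/r[2]
h=np.median(P[205:212,215:235,2]);print("strip z",h)
a,b=pl(251,216,h),pl(143,203,h);v=b-a;print(a,b,np.linalg.norm(v),np.degrees(np.arctan2(v[1],v[0])))
# rod edge & station right edges: rods
e=cv2.cvtColor(z["im"],cv2.COLOR_BGR2GRAY)
L=cv2.createLineSegmentDetector().detect(e)[0][:,0]
for l in L:
    n=np.hypot(l[2]-l[0],l[3]-l[1])
    if n>60 and l[1]<290:
        a,b=pl(l[0],l[1],.045),pl(l[2],l[3],.045);print(np.round(l),round(np.degrees(np.arctan2(*(b-a)[1::-1]))%90,2))
T=R.from_rotvec(bot.read_state()["tcp_rot"]).as_matrix();print(np.degrees(np.arctan2(T[1,1],T[0,1])))
# side cams: knob points from depth
for n in("scene","side"):
    w=np.load(n+".npz");c=cam(n)
    Q=(np.stack([U,V,np.ones_like(U)],-1)@np.linalg.inv(c[0]).T*w["d"][...,None])@c[1].T+c[2]
    k=(Q[...,2]>.1)&(Q[...,2]<.125)&(np.hypot(Q[...,0]-.475,Q[...,1]-.123)<.03);print(n,k.sum(),Q[k].mean(0))
E
```

```text
362.86630960583483 [0.5331556  0.14675445 0.34335303]
1332 [0.47515631 0.12046724 0.11265883] [0.4608198  0.10614909 0.10523645] [0.48809172 0.13403198 0.1153507 ] [0.47445576 0.12009053 0.11029358]
strip z 0.03754267968973363
[0.45255751 0.18071092 0.03754268] [0.43462412 0.27102397 0.03754268] 0.09207634654320547 101.2310873082735
[591. 119. 601.  54.] 20.39
[  1. 214.  67. 221.] 11.47
[184.  61. 182. 144.] 11.42
[223. 237.  96. 222.] 11.45
[376. 189. 364. 258.] 11.36
[223. 188. 111. 175.] 11.44
[ 82. 227.  78. 156.] 11.21
[109. 203. 197. 213.] 11.31
[187. 278.   0. 241.] 5.8
[  0. 244. 186. 281.] 5.91
[ 95. 140.  27. 132.] 11.82
[189. 286. 126. 273.] 4.48
[ 84. 168. 218. 184.] 11.56
[ 74. 261.   8. 248.] 6.1
[ 91. 220. 215. 233.] 11.75
[290.  63. 284. 133.] 11.42
[393. 129. 409.  32.] 11.41
[270. 157. 280.  29.] 11.31
[  1. 139.  76. 147.] 11.83
[218. 176.  86. 160.] 11.09
[259.   8. 328.  17.] 11.37
[215. 228.  89. 213.] 10.98
[140.  51. 140. 112.] 10.54
[188. 168. 297. 182.] 11.12
[226. 225. 289. 232.] 11.82
[104. 158. 187. 168.] 11.39
[326.  68. 318. 132.] 11.4
[326. 137. 333.  74.] 11.31
[278. 156. 288.  33.] 11.49
-71.80163508742484
scene 147 [0.470223   0.12378993 0.10965575]
side 126 [0.47101801 0.12263315 0.11002376]
```

carry_out(
  series="0.007 -0.0047 -0.02 -6.8;0 0 -0.025 0;0 0 -0.025 0;0 0 -0.025 0;0 0 -0.015 0;0 0 -0.012 0;0 0 0 0;0 0 0 0",
  jaw=0.2,
)

```text
time: 4.0
tool_pos: [0.4755, 0.1202, 0.0941]
tcp_rot: [-3.126, -0.314, -0.002]
wrist_force: [-0.1, 0.2, 0.8]
width: 0.602
grip_force: 0.0
```

```bash
python3 - <<'E'
from h import *
st=bot.read_state();im,d=eyes.read_camera("wrist")
print({k:np.round(st[k],4) for k in("time","tool_pos","tcp_rot","wrist_force","width")})
cv2.imwrite("pics/w2.png",im)
E
```

```text
{'time': np.float64(4.0), 'tool_pos': array([0.4755, 0.1202, 0.0941]), 'tcp_rot': array([-3.1258e+00, -3.1360e-01, -2.2000e-03]), 'wrist_force': array([-0.1492,  0.2216,  0.7515]), 'width': np.float64(0.6022)}
```

View pics/w2.png

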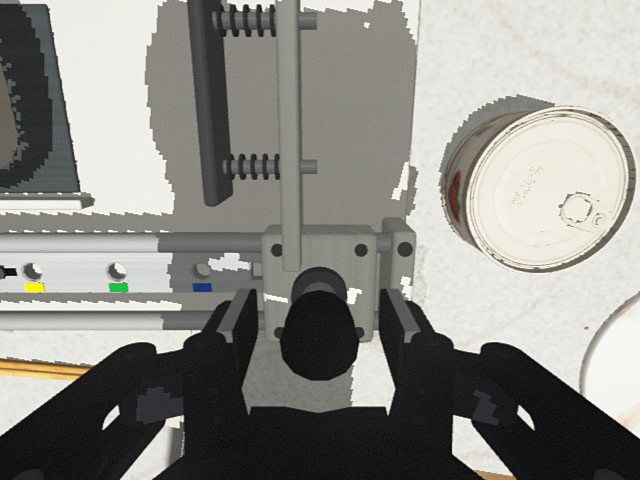

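The knob at (319,335) stands centred between the open pads, and the holes are visible beside their marks. Closing on it now.

carry_out(
  series="0 0 0 0;0 0 0 0;0 0 0 0;0 0 0 0;0 0 0 0;0 0 0 0",
  jaw=-1,
  grip_force=40,
)

```text
time: 4.8
tool_pos: [0.4754, 0.1202, 0.0942]
tcp_rot: [3.126, 0.314, 0.002]
wrist_force: [-1.3, -0.7, 5.8]
width: 0.306
grip_force: 39.1
```

carry_out(
  series="0 0 0.003 0;0 0 0.003 0;0 0 0.0025 0;0 0 0.001 0;0 0 0 0;0 0 0 0",
)

```text
time: 5.55
tool_pos: [0.4751, 0.1202, 0.102]
tcp_rot: [-3.126, -0.314, -0.001]
wrist_force: [5.3, 1.2, -8.6]
width: 0.299
grip_force: 39.8
```

carry_out(
  series="0 0 0.001 0;0 0 0.001 0;0 0 0 0;0 0 0 0",
)

```text
time: 6.05
tool_pos: [0.4751, 0.1202, 0.1039]
tcp_rot: [-3.126, -0.314, -0.001]
wrist_force: [6.3, 0.0, -9.3]
width: 0.308
grip_force: 39.8
```

```bash
python3 - <<'E'
from h import *
for n in("scene","side"):
    im,d=eyes.read_camera(n);cv2.imwrite(f"pics/{n}_l.png",im)
    r=spot_in(n,"knob")[:1];print(n,r)
im,d=eyes.read_camera("wrist")
a=cv2.imread("pics/w2.png")[200:420,160:480];cv2.imwrite("pics/lift.png",np.hstack([a,im[200:420,160:480]]))
st=bot.read_state();print({k:np.round(st[k],4) for k in("time","tool_pos","wrist_force","width","torque")})
E
```

```text
scene [{'rect': [339.9, 224.4, 7.3, 14.2], 'score': 0.55}]
side [{'rect': [330.2, 228.0, 7.9, 13.6], 'score': 0.61}]
{'time': np.float64(6.3), 'tool_pos': array([0.4751, 0.1202, 0.1039]), 'wrist_force': array([ 5.4725, -0.9961, -9.1347]), 'width': np.float64(0.3032), 'torque': array([ 0.0161, -0.9003,  0.0211])}
```

View pics/lift.png

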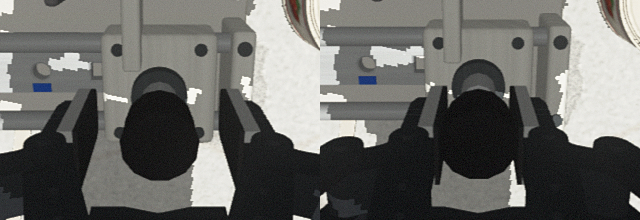

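carry_out(
  series="-0.00099 0.0049 0 0;-0.00099 0.0049 0 0;-0.00099 0.0049 0 0;-0.00099 0.0049 0 0",
)

```text
time: 6.8
tool_pos: [0.4712, 0.1392, 0.1038]
tcp_rot: [3.125, 0.314, 0.001]
wrist_force: [6.8, -1.8, -9.5]
width: 0.307
grip_force: 39.9
```

```bash
python3 - <<'E'
from h import *
cm=cam("wrist",dict(tool_pos=[.4755,.1202,.0941],tcp_rot=[-3.1258,-.3136,-.0022]))
def pl(u,v,h):
    r=cm[1]@np.linalg.inv(cm[0])@[u,v,1];return cm[2]+r*(h-cm[2][2])/r[2]
U=np.array([-.1977,.9803,0]);X=np.array([.9803,.1977,0])
for n,p in(("blue",(202,269)),("green",(117.5,269)),("yellow",(33,270))):
    q=pl(*p,.0375)-[.4751,.1202,0];print(n,q@U,q@X)
E
```

```text
blue 0.06298889638848391 0.000623552066839369
green 0.1087911000217163 0.000617448857041275
yellow 0.1547204140027456 3.437096682969841e-05
```

carry_out(
  series="-0.00099 0.0049 0 0;-0.00099 0.0049 0 0;-0.00099 0.0049 0 0;-0.00099 0.0049 0 0;-0.00099 0.0049 0 0;-0.00099 0.0049 0 0;-0.00099 0.0049 0 0;-0.00099 0.0049 0 0;-0.00099 0.0049 0 0;-0.00099 0.0049 0 0;-0.00099 0.0049 0 0;-0.00099 0.0049 0 0;-0.00099 0.0049 0 0;-0.00099 0.0049 0 0;-0.00099 0.0049 0 0;-0.00099 0.0049 0 0;-0.0008 0.004 0 0;0 0 0 0;0 0 0 0",
)

```text
time: 9.18
tool_pos: [0.4546, 0.2213, 0.1036]
tcp_rot: [3.124, 0.314, 0.001]
wrist_force: [6.6, -2.2, -9.6]
width: 0.307
grip_force: 40.0
```

carry_out(
  series="0 0 -0.001 0;0 0 -0.0005 0;0 0 0 0",
)

```text
time: 9.55
tool_pos: [0.4546, 0.2213, 0.1022]
tcp_rot: [3.124, 0.314, 0.001]
wrist_force: [7.0, -2.2, -9.0]
width: 0.308
grip_force: 40.0
```

carry_out(
  series="0 0 0 0;0 0 0 0;0 0 0 0;0 0 -0.003 0;0 0 -0.004 0;0 0 0 0",
  jaw=-0.3,
)

```text
time: 10.3
tool_pos: [0.4541, 0.2221, 0.0959]
tcp_rot: [3.126, 0.314, -0.0]
wrist_force: [0.1, -1.4, -0.4]
width: 0.35
grip_force: 0.6
```

carry_out(
  series="-0.0002 0.001 0 0;-0.0002 0.001 0 0;-0.0002 0.001 0 0;0 0 0 0",
)

```text
time: 10.8
tool_pos: [0.4537, 0.2237, 0.0959]
tcp_rot: [3.123, 0.315, -0.0]
wrist_force: [3.2, -5.8, -1.5]
width: 0.351
grip_force: 3.8
```

carry_out(
  series="-0.0002 0.001 0 0;0 0 0 0",
)

```text
time: 11.05
tool_pos: [0.4535, 0.2246, 0.0958]
tcp_rot: [3.123, 0.315, -0.001]
wrist_force: [2.6, -7.0, -1.0]
width: 0.35
grip_force: 3.8
```

carry_out(
  series="-0.0002 0.001 0 0;0 0 0 0",
)

```text
time: 11.3
tool_pos: [0.4532, 0.2256, 0.0958]
tcp_rot: [3.123, 0.315, -0.001]
wrist_force: [3.3, -6.9, -1.8]
width: 0.351
grip_force: 3.8
```

carry_out(
  series="-0.0002 0.001 0 0;0 0 0 0",
)

```text
time: 11.55
tool_pos: [0.453, 0.2266, 0.0957]
tcp_rot: [3.123, 0.314, -0.001]
wrist_force: [3.6, -6.7, -2.5]
width: 0.351
grip_force: 3.6
```

carry_out(
  series="-0.0001 0.0007 0 0;0 0 0 0",
)

```text
time: 11.8
tool_pos: [0.4528, 0.2274, 0.0955]
tcp_rot: [3.123, 0.314, -0.001]
wrist_force: [3.9, -7.6, -3.6]
width: 0.35
grip_force: 3.5
```

carry_out(
  series="-0.0001 0.0005 0 0;0 0 0 0",
)

```text
time: 12.05
tool_pos: [0.4522, 0.2281, 0.0956]
tcp_rot: [3.124, 0.314, -0.003]
wrist_force: [1.4, -6.4, -2.4]
width: 0.354
grip_force: 2.9
```

```bash
cat > k.py <<'E'
from h import *
st=bot.read_state();im,d=eyes.read_camera("wrist");cm=cam("wrist",st)
V,U=np.mgrid[0:480,0:640]
P=(np.stack([U,V,np.ones_like(U)],-1)@np.linalg.inv(cm[0]).T*d[...,None])@cm[1].T+cm[2]
m=(abs(U-319)<15)&(V>290)&(V<380)&(d>0)&(P[...,2]>.09)
print(st["time"],st["wrist_force"],"top z",np.percentile(P[m][:,2],[25,50,75,90,98]))
E
python3 k.py
```

```text
12.05 [ 1.41122033 -6.44511042 -2.37696889] top z [0.11191201 0.11284442 0.11336886 0.11375704 0.11429436]
```

The knob top is at z ≈ 0.114, so the pin has dropped. I'll take the push off, open and retreat.

carry_out(
  series="0.0003 -0.0015 0 0;0 0 0 0",
)

```text
time: 12.35
tool_pos: [0.4528, 0.2278, 0.0962]
tcp_rot: [-3.126, -0.313, 0.001]
wrist_force: [-0.1, -2.1, -1.6]
width: 0.352
grip_force: 0.9
```

```bash
python3 k.py
```

```text
12.35 [-0.08049825 -2.0590776  -1.58968806] top z [0.11175777 0.11279489 0.11334057 0.11376308 0.1142447 ]
```

carry_out(
  series="0 0 0 0;0 0 0 0;0 0 0 0;0 0 0 0;0 0 0.01 0;0 0 0.03 0;0 0 0.04 0;0 0 0.04 0;0 0 0 0;0 0 0 0",
  jaw=0.3,
)

```text
time: 13.65
tool_pos: [0.4529, 0.2277, 0.2163]
tcp_rot: [-3.126, -0.314, -0.0]
wrist_force: [-0.2, -0.4, -0.1]
width: 0.648
grip_force: 0.0
```

```bash
python3 - <<'E'
from h import *
st=bot.read_state();im,d=eyes.read_camera("wrist");cm=cam("wrist",st)
V,U=np.mgrid[0:480,0:640]
P=(np.stack([U,V,np.ones_like(U)],-1)@np.linalg.inv(cm[0]).T*d[...,None])@cm[1].T+cm[2]
m=(P[...,2]>.1)&(P[...,2]<.13)&(abs(U-320)<40)&(abs(V-240)<50)
print(st["tool_pos"],st["wrist_force"]);q=P[m];print(np.percentile(q[:,2],[50,90,98]))
c=(q.max(0)+q.min(0))/2;print(c,(c-[.4745,.12009,0])@[-.1977,.9803,0])
cv2.imwrite("pics/w3.png",im)
E
```

```text
[0.45285128 0.22774104 0.21634431] [-0.18235249 -0.4230614  -0.14644181]
[0.11270354 0.11379164 0.11426825]
[0.45255113 0.22725233 0.10755415] 0.10939052503404703
```

View pics/w3.png

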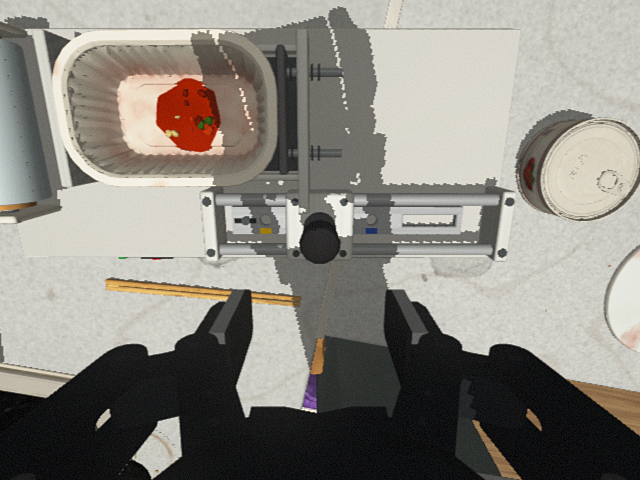

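The tray now stands against the fence at about (58,110). The knob at (320,238) is seated midway between the blue and yellow holes, and the pad is sprung against the tray. Handing in.

```bash
python3 -c "
from workcell import bot
print(bot.finish_job())"
```

```text
the job is handed in; nothing more can be done
None
```

The job is handed in, at about 14 s of the 42 s. In the last picture the stop is locked with the pin fully down in the middle (green) hole, and the pad is holding the tray against the fence. The judge returned no verdict.

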